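Seat a paint can in the bench lid press and press its lid home

ROBOT

A 7-joint arm with a two-finger parallel gripper is mounted at the origin on a cart in front of the work surface, level with it; the furniture and walls round the work are solid. World frame = base frame: x ahead of the robot, y to its left, z up, the work surface at z = 0. Lengths are in mm, angles in rad, forces in N, time in s.
With the tool pointing down it reaches from about 425 to 825 mm from the base axis. Payload 3.6 kg.
Tool frame: the origin (TCP) lies midway between the tips of the shut fingers; the grasp point (between the pads) lies 19 mm behind it (arm.grasp_offset is the distance from the TCP to the grasp point, in mm); z points along the fingers, y is the line along which they close (so a half turn about z gives the same grasp; the last joint's range is limited). The gripper opens to 85 mm and grips with 20 to 120 N. Pads are 22 mm wide; open, the fingers measure 114 mm over their backs; the gripper's body (76 mm by 85 mm) begins 54 mm behind the grasp point. The pads swing forward as they close: fully open they stand 13 mm farther back than shut.
Start: joints at [1.091, 0.615, -0.013, 1.423, 0.008, 1.103, -0.04], TCP at [284.956, -584.177, 231.297] pointing down, gripper open.
Joint ranges: [-3.12, 3.12], [-0.3, 2.06], [-1.34, 1.32], [0.26, 2.42], [-1.36, 4.5], [0.01, 1.98], [-2.84, 2.84]. Speed limits (rad/s): [2.79, 2.79, 3.14, 3.14, 3.14, 3.14, 3.14].

INTERFACE

Orientations are given as a rotation vector (axis times angle).
In Python, from workcell import arm, read_camera, get_calibration gives the robot as it stands.
- The arm moves only by the tool arm_command, never from a script. Its argument "steps" is one flat list of numbers, 5 for each row, row after row: the shift along the tool's x, y, z in units of 40 mm (1.0 is 40 mm), then the turn about the tool's z in units of 6 degrees (1.0 is 6 degrees), then the opening, from -1 (shut) to 1 (fully open). A call has 1 to 20 rows; each row shifts and turns the commanded pose from where the row before left it, along the tool's axes as they then stand; what a row does not reach is not made up. A row lasts 1/10 s, in which the tool goes at most 50 mm and 8.59 degrees, less where a joint would pass 70% of its speed; a pose out of reach is approached as far as the arm can. A call is refused whole if a number of a shift passes 1 or a number of a turn 1, either way. A call with a gripper value outside its range is refused whole. The fingers move at their own pace and stop on an object; "grip_force" is the grip in N (left out, the last holds). Time passes only in rows, so rows that do not move let the fingers close. It gives the time, the measured TCP pose, the force, the opening and the grip force at its end, in the units of the state.
- arm.read_state(): the state, without advancing time (a new reading comes with each control period).
- read_camera(name): name is "scene" or "top" or "wrist"; returns (picture, depth): 384x512x3 uint8, red, green, blue; 384x512 float32, mm along the optical axis (not along the pixel's ray), 0 where there is no reading.
- get_calibration(name): a dict with "camera_matrix" (3x3 intrinsics, pixels), "extrinsics" (4x4, takes a point from camera to world coordinates). Camera axes: x right, y down, z forward; pixel columns grow to the right and rows downward; lengths in mm; the calibration is good to about 2 mm. A picture is of the moment at which its call begins: read the wrist's pose just before it. get_calibration takes no time and is no camera call; for the wrist camera it gives the pose at the moment of the call.
- arm.finish_job(): hands the job in; it is judged then, once.
The state is a dict: "clock": time; "joints": joint angles; "qvel": joint speeds; "effort": joint torques, N m; "tool_pos": TCP position; "eef_rot": TCP orientation; "ft_force": force on the tool from outside, world axes, zero at the start; "wrist_torque": the same for the moment, N m; "width": finger opening in mm; "finger_force": force on a finger pad.
Only numpy, scipy, OpenCV 4.12 (cv2) and the standard library are available. Lean on these libraries where they do the work, as an engineer would, in place of code of your own. Each camera call takes 0.05 s, during which the arm holds its last target. There are 200 camera calls.

TASK

Two identical paint cans stand on the bench; the lid of one still stands proud of its rim. Push that can along the bench with the fingertips, never gripping, lifting or tipping it, until it is fully home against the curved stop of the lid press, then press the lever's palm pad down until the press has seated the lid fully, and let the lever spring back up. Leave the closed can and all other things where they are.

Things in the scene. Friction and masses are not known exactly. Their poses are not given: they have to be found in the camera images.
- can: the can to be closed: a round steel paint can, outside diameter 112 mm, body 110 mm high, 0.5 to 0.8 kg, standing upright on the bench; its plug lid stands proud. Origin: centre of its underside; z up. It slides on the bench at about 2 to 6 N; push it low (below 60 mm) so that it does not tip.
- can_lid (a joint): height of that can's lid above its seated position, in m: 0 = fully seated, 0.012 to 0.018 at the start. The lid is a plug with a sunken flat panel of 81 mm diameter, which is 112 mm above the bench when the lid is seated (its rim is 121 mm above the bench then). It moves straight up and down, needs about 10 N to push in, and stays where it is left.
- closed_can: the other paint can, of the same make and size, its lid already flush; a bystander that must stay where it is. Origin: centre of its underside. The cans stand about 180 mm apart, centre to centre, either one the nearer to the robot. Keep the wrist away from the fixed blue bin over the far left corner of the bench (beyond x 0.75 m, y 0.45 m).
- press: hand lever press for can lids, bolted to the bench. Origin: on the bench, where the centre of a can that is home stands. Its x axis points from the open mouth to the column: the direction in which a can is pushed in (roughly the robot's right, world -y); z up. Behind the stop is the column: x 89 to 131 mm, 50 mm wide, 215 mm high. A 40 mm wide over-arm runs above the seat (z 183 to 213 mm).
- seat (a point): same point as the press's origin: where the centre of the can's underside belongs. Round it lies the curved stop, an aluminium wall 40 mm high and 10 mm thick: an arc of inner radius 57.5 mm that reaches 50 degrees to either side of the press's x axis. There is no floor plate: the can slides on the bench itself.
- press_lever (a joint): lever angle in rad: 0 = up (held there by a spring), growing as it is pressed, stop at 0.78. Its level axis, along the press's y, is at x +50, z 240 mm in the press's frame. Each rad lowers the platen 50 mm: it meets a proud lid at about 0.40 to 0.52; at about 0.75 the lid is seated. The pad takes 2 N at first, about 7 N while the lid goes in, then stops hard. Let go, it springs back up.
- pad (a point): centre of the upper face of the lever's black palm pad, 64 mm along the lever by 72 mm wide. In the press's frame it is at x -115, z 334 mm with the lever up (the face then slopes at 0.45 rad, outer end higher), and at x -135, z 196 mm with the lid seated; y 0. A straight press down at x -128 mm stays on the pad.
- jar_low: small sample jar with black screw lid, 49 mm diameter, 56 mm high, nearer the robot beside the press; bystander.
- jar_far: the same kind of jar, on the far side of the press; bystander.
- lid_lifter: flat steel lid lifter, 144 x 30 x 9 mm, near the front edge; bystander.
- brush: flat brush with wooden handle, 223 x 44 x 16 mm, to the right of the press; bystander.
- tape: roll of masking tape lying flat, 86 mm diameter, 24 mm high, to the right; bystander.
- marker: felt marker, 138 x 17 x 17 mm, near the front edge on the right; bystander.
- pliers: slip-joint pliers with red handles, 168 x 64 x 18 mm, on the left; bystander.
- platen (a point): centre of the underside of the round platen (72 mm diameter) that hangs over the seat, 150 mm above the bench with the lever up; above it a guide of 40 mm diameter (underside 169 mm). Platen and lever overhang the can: a pusher should lean back 30 to 40 degrees from vertical, fingertips leading.
Things that resemble listed ones, but are neither listed nor needed, are in the scene too. What is shaped like the can but orange or red is not meant.

How it is judged:
By the outcome, as a careful person would: the job done as asked, in the order asked, and still so for the second after the job is handed in, with the robot touching nothing.
It also fails if it takes over 51 s, if anything falls off the work surface, if the arm or the gripper's body presses on something with over 40 N, if the wrist force passes 120 N, or if a joint passes its speed limit or range.

## Working session

There is one attempt and no reset: what is moved stays moved. The work goes in short steps, Python scripts to look and compute and a tool call to move; the robot and the scene stay as the last step left them, time stands still between calls to the robot, and variables do not carry over. Pictures are saved under pics/ and viewed, at most 10 in all, crops included, and the job is handed in when it is done.

Besides the shell and the picture viewer there is one more tool, called after "Request:" as name(argument=value, ...), one argument or row to a line, values as JSON. arm_command: Moves the arm, as the interface text tells. Its arguments: {"type":"object","properties":{"steps":{"type":"array","items":{"type":"number"}},"grip_force":{"type":"number"}},"required":["steps"]}

```bash
ls; mkdir -p pics
python3 - <<'E'
from workcell import arm, read_camera, get_calibration
import cv2, numpy as np
s=arm.read_state(); print({k:np.round(v,3) for k,v in s.items()})
for n in ["scene","top"]:
    p,d=read_camera(n); c=get_calibration(n)
    np.savez(f"{n}.npz",p=p,d=d,K=c["camera_matrix"],T=c["extrinsics"])
    cv2.imwrite(f"pics/{n}0.png",cv2.resize(p[:,:,::-1],(768,576)))
E
```

```text
pics
{'clock': np.float64(0.0), 'joints': array([ 1.09 ,  0.616, -0.013,  1.425,  0.008,  1.103, -0.04 ]), 'qvel': array([ 0.001, -0.   , -0.   ,  0.001, -0.001,  0.001,  0.001]), 'effort': array([-1.0000e-03, -4.6922e+01,  2.5900e-01, -1.7104e+01,  1.0000e-02,
        1.0000e-02,  0.0000e+00]), 'tool_pos': array([ 284.633, -583.479,  230.101]), 'eef_rot': array([-3.058e+00, -7.060e-01,  1.000e-03]), 'ft_force': array([-0.051,  0.982, -0.302]), 'wrist_torque': array([-0.034,  0.016,  0.02 ]), 'finger_force': np.float64(0.0), 'width': np.float64(85.767)}
```

View pics/scene0.png

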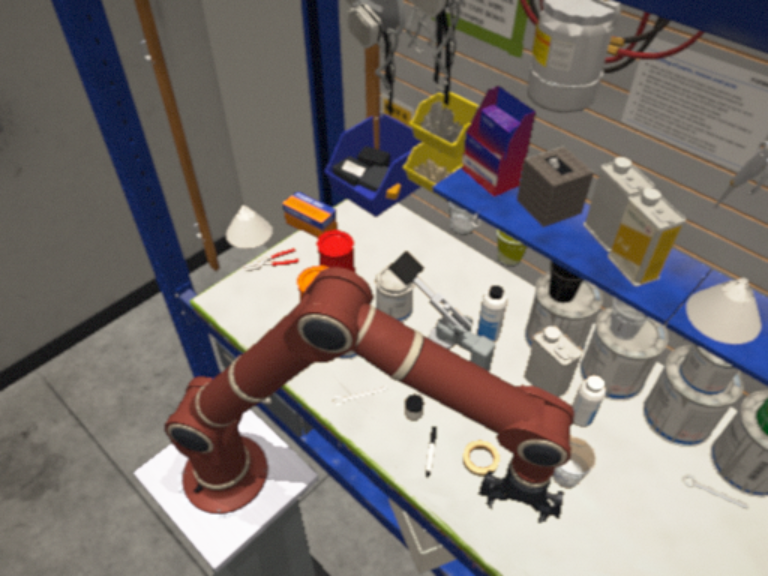

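View pics/top0.png

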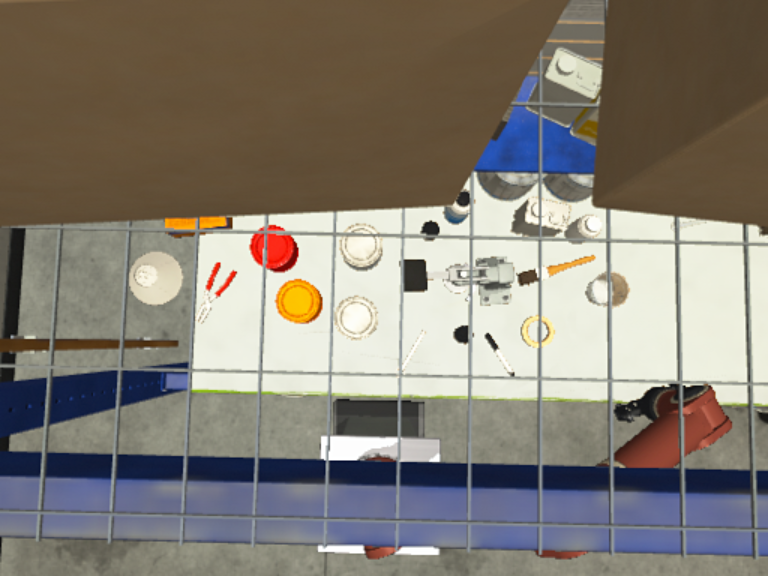

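The top view (768 px scale) shows two white cans, far at (361,246) and near at (356,317). Red (273,248) and orange (298,300) are decoys. The press has its pad at (413,275) and its column at about (495,280). Next I measure the lid heights and take a crop.

```bash
cat > h.py <<'E'
import numpy as np, cv2
def cloud(n):
    z=np.load(n+".npz"); d=z["d"]; K=z["K"]; T=z["T"]
    v,u=np.mgrid[:d.shape[0],:d.shape[1]]
    P=np.stack([(u-K[0,2])/K[0,0]*d,(v-K[1,2])/K[1,1]*d,d,np.ones_like(d)],-1)@T.T
    P[d<=0]=np.nan
    return z["p"],P[...,:3]
E
python3 - <<'E'
from h import *
p,P=cloud("top")
print(np.load("top.npz")["T"].round(2), np.load("top.npz")["K"])
for n,(u,v) in dict(far=(361,246),near=(356,317),pad=(413,275),red=(273,248),orange=(298,300)).items():
    u=int(u/1.5);v=int(v/1.5)
    w=P[v-22:v+23,u-22:u+23].reshape(-1,3)
    print(n,P[v,u].round(0))
    if n in("far","near"):
        for lo,hi in((90,108),(108,118),(118,128),(128,150)):
            m=w[(w[:,2]>lo)&(w[:,2]<hi)]
            if len(m)>5: print(lo,len(m),m.mean(0).round(1),m.min(0).round(),m.max(0).round(),((m.min(0)+m.max(0))/2).round(1))
# press region
pd=P[int(275/1.5),int(413/1.5)]
w=P.reshape(-1,3);w=w[(w[:,1]<pd[1]+60)&(w[:,1]>pd[1]-330)&(abs(w[:,0]-pd[0])<90)&(w[:,2]>25)]
for y in range(int(pd[1])+60,int(pd[1])-330,-15):
    m=w[(w[:,1]<=y)&(w[:,1]>y-15)]
    if len(m): print(y-7,len(m),m[:,0].min().round(),m[:,0].max().round(),m[:,2].min().round(),m[:,2].max().round(), np.median(m,axis=0).round())
c=p[130:240,180:360]; cv2.imwrite("pics/crop1.png",cv2.resize(c[:,:,::-1],None,fx=4.4,fy=4.4,interpolation=cv2.INTER_CUBIC))
E
```

```text
[[ 2.00000e-02 -1.00000e+00  9.00000e-02  4.03350e+02]
 [-1.00000e+00 -2.00000e-02  0.00000e+00  1.64100e+01]
 [ 0.00000e+00 -9.00000e-02 -1.00000e+00  1.75358e+03]
 [ 0.00000e+00  0.00000e+00  0.00000e+00  1.00000e+00]] [[432.16863609   0.         250.70065614]
 [  0.         432.16863609 186.26839504]
 [  0.           0.           1.        ]]
far [642.  59. 123.]
108 69 [637.4  57.1 115.6] [592.   6. 111.] [701. 113. 118.] [646.6  59.4 114.4]
118 333 [643.7  60.2 123.4] [592.   6. 118.] [700. 113. 128.] [645.8  59.6 123. ]
128 197 [641.6  57.2 132.3] [598.  10. 128.] [694. 105. 139.] [646.2  57.7 133.8]
near [463.  66. 116.]
90 74 [462.   65.  105.7] [414.  29. 100.] [497.  98. 108.] [455.4  63.5 103.8]
108 403 [460.9  67.2 113.3] [406.  13. 108.] [516. 119. 118.] [460.9  66.2 113. ]
118 198 [459.4  65.5 121.4] [406.  13. 118.] [516. 119. 128.] [461.   66.3 122.9]
pad [550. -63. 341.]
red [634. 282. 110.]
orange [501. 216. 110.]
-9 3217 478.0 500.0 1288.0 1582.0 [ 498.  -10. 1524.]
-24 3323 478.0 501.0 1289.0 1581.0 [ 500.  -24. 1522.]
-39 1013 479.0 583.0 335.0 1579.0 [ 501.  -34
[... 405 characters left out ...]
 1477.0 [ 499. -159. 1404.]
-174 932 479.0 596.0 153.0 1453.0 [ 498. -174. 1382.]
-189 704 478.0 596.0 157.0 1425.0 [ 496. -189. 1363.]
-204 574 460.0 593.0 155.0 1403.0 [ 494. -202. 1336.]
-219 356 479.0 616.0 29.0 1378.0 [ 493. -219. 1324.]
-234 251 478.0 595.0 36.0 1350.0 [ 492. -233. 1304.]
-249 225 460.0 585.0 33.0 1325.0 [ 487. -251. 1288.]
-264 66 479.0 593.0 63.0 1303.0 [ 564. -264.  212.]
-279 86 546.0 598.0 30.0 223.0 [ 559. -278.  212.]
-294 72 547.0 597.0 49.0 225.0 [ 568. -295.  213.]
-309 41 550.0 597.0 41.0 219.0 [ 569. -306.  214.]
-324 5 552.0 556.0 58.0 84.0 [ 553. -324.   71.]
-339 3 554.0 559.0 31.0 55.0 [ 556. -340.   35.]
-384 4 465.0 469.0 27.0 32.0 [ 467. -386.   29.]
```

View pics/crop1.png

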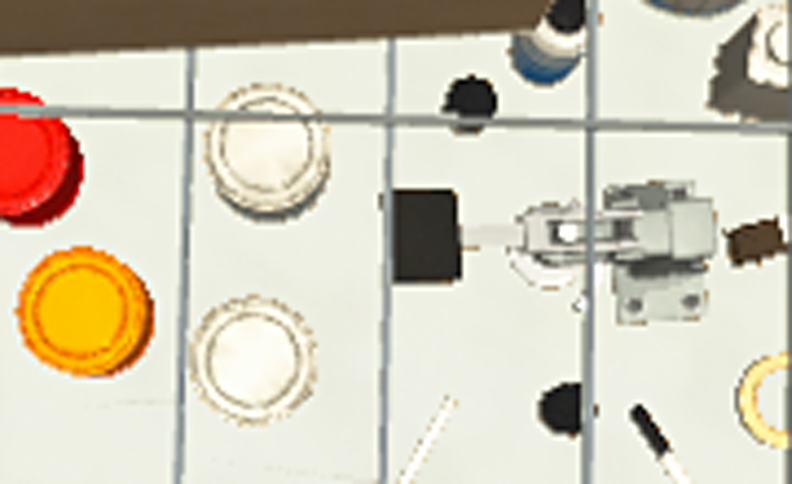

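The crop shows the far can (265,145 in the crop) with its lid rim at about 134 mm, so it is proud. The near can (253,360) has its rim at about 121 mm and is flush. The target is therefore the far can, centre about (646,59). Next is the press frame.

```bash
python3 - <<'E'
from h import *
for n in("top","scene"):
    p,P=cloud(n)
    w=P.reshape(-1,3); c=p.reshape(-1,3).astype(int)
    roi=(w[:,0]>470)&(w[:,0]<680)&(w[:,1]<0)&(w[:,1]>-340)
    m=w[roi&(w[:,2]>305)&(w[:,2]<362)&(c.max(1)<70)]
    if len(m):
        r=cv2.minAreaRect(m[:,:2].astype(np.float32)); print(n,"pad",len(m),m.mean(0).round(1),[np.round(x,1) for x in r])
    m=w[roi&(w[:,2]>207)&(w[:,2]<218)&(w[:,1]<-150)]
    if len(m):
        r=cv2.minAreaRect(m[:,:2].astype(np.float32)); print("arm",len(m),m.mean(0).round(1),[np.round(x,1) for x in r]); 
    m=w[roi&(w[:,2]>146)&(w[:,2]<160)]
    if len(m):
        print("platen",len(m),m.min(0).round(),m.max(0).round())
    m=w[roi&(w[:,2]>33)&(w[:,2]<45)]
    if len(m):
        print("stop top",len(m)); print(m[::max(1,len(m)//40)].round())
p,P=cloud("top"); w=P.reshape(-1,3)
for nm,lo,hi in(("jars",20,75),):
    for (x,y) in((455,-80),(660,-45)):
        m=w[(abs(w[:,0]-x)<90)&(abs(w[:,1]-y)<120)&(w[:,2]>48)&(w[:,2]<64)&(p.reshape(-1,3).max(1)<80)]
        print(len(m),np.median(m,axis=0))
p=cv2.imread("pics/scene0.png")[220:420,340:540];
E
python3 -c "
import numpy as np,cv2
p=np.load('scene.npz')['p'][145:300,220:380,::-1]
cv2.imwrite('pics/crop2.png',cv2.resize(p,None,fx=3.8,fy=3.8,interpolation=cv2.INTER_CUBIC))"
```

```text
top pad 299 [550.  -68.9 333. ] [array([550.8, -69.9]), array([69. , 48.3]), np.float64(2.0)]
arm 242 [ 569.2 -264.   213.1] [array([ 565.7, -240.2]), array([ 49.6, 143.3]), np.float64(8.6)]
platen 16 [ 527. -293.  148.] [ 594. -148.  160.]
stop top 22
[[ 679. -114.   37.]
 [ 678. -130.   43.]
 [ 612. -215.   38.]
 [ 612. -223.   42.]
 [ 608. -219.   38.]
 [ 556. -239.   41.]
 [ 557. -245.   33.]
 [ 557. -248.   35.]
 [ 553. -240.   36.]
 [ 553. -244.   40.]
 [ 548. -239.   43.]
 [ 548. -243.   44.]
 [ 550. -307.   41.]
 [ 544. -239.   42.]
 [ 545. -244.   36.]
 [ 541. -240.   38.]
 [ 537. -240.   37.]
 [ 533. -240.   41.]
 [ 524. -228.   40.]
 [ 520. -224.   39.]
 [ 521. -228.   38.]
 [ 516. -228.   42.]]
scene pad 238 [547.1 -65.5 333.8] [array([548.2, -65.7]), array([64.7, 53.7]), np.float64(5.0)]
arm 285 [ 565.6 -250.6  213.2] [array([ 564.7, -234.8]), array([ 53.1, 150.2]), np.float64(8.6)]
platen 15 [ 541. -310.  148.] [ 596. -153.  160.]
15 [ 424.48007043 -196.02244887   55.48010286]
77 [ 703.38620846 -123.91638652   56.7631757 ]
```

View pics/crop2.png

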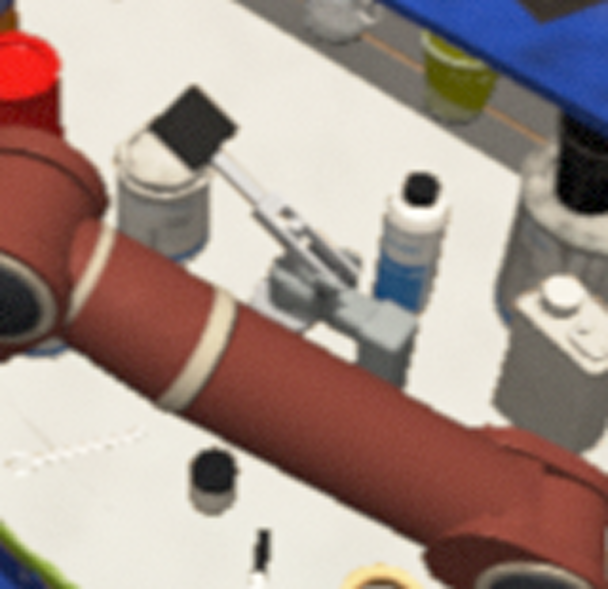

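The crop confirms the proud lid under the lever side. The interface cannot tilt the tool, so I'll push with the back of an open finger. That means I need the hand and wrist outline to check clearance to the pad.

Run:
```python
from h import *
t=np.array([284.6,-583.5]); th=np.arctan2(t[1],t[0]); r=np.array([np.cos(th),np.sin(th)]); q=np.array([-r[1],r[0]])
A=np.vstack([cloud(n)[1].reshape(-1,3) for n in("scene","top")])
A=A[np.isfinite(A).all(1)]
d=A[:,:2]-t; a=d@r; b=d@q
m=(abs(a)<140)&(abs(b)<110)&(A[:,2]>190)&(A[:,2]<750)
a,b,z=a[m],b[m],A[m,2]-230
for lo in range(-40,420,20):
    k=(z>=lo)&(z<lo+20)
    if k.sum()>2: print(lo,k.sum(),"radial",np.percentile(a[k],[2,98]).round(),"tang",np.percentile(b[k],[2,98]).round())
from scipy.spatial.transform import Rotation as R
print(R.from_rotvec([-3.058,-.706,.001]).as_matrix().round(2), r)
```

```text
0 6 radial [-53.  43.] tang [-10.   6.]
20 45 radial [-56.  54.] tang [-12.   9.]
40 40 radial [-66.  60.] tang [-13.  10.]
60 254 radial [-73.  68.] tang [-16.  11.]
80 173 radial [-72.  70.] tang [-18.  15.]
100 314 radial [-68.  66.] tang [-13.  13.]
120 96 radial [-64.  59.] tang [-37.  35.]
140 172 radial [-36.  30.] tang [-38.  35.]
160 278 radial [-37.  33.] tang [-37.  35.]
180 139 radial [-34.  30.] tang [-35.  33.]
200 193 radial [-34.  32.] tang [-35.  33.]
220 148 radial [-32.  28.] tang [-34.  35.]
240 62 radial [-24.  19.] tang [-35.  30.]
260 34 radial [-28.  27.] tang [-42.  36.]
280 144 radial [-55.  38.] tang [-49.  46.]
300 333 radial [-65.  40.] tang [-49.  48.]
320 744 radial [-73.  37.] tang [-47.  45.]
340 1502 radial [-104.   22.] tang [-41.  38.]
360 1078 radial [-131.  -21.] tang [-43.  33.]
380 814 radial [-137.  -61.] tang [-41.  29.]
400 579 radial [-139. -100.] tang [-33.  22.]
[[ 0.9   0.44 -0.  ]
 [ 0.44 -0.9   0.  ]
 [ 0.   -0.   -1.  ]] [ 0.43838114 -0.89878917]
```

Run:
```python
from h import *
S=np.array([561.1,-182.4]); ex=np.array([.101,-.995]); ey=np.array([.995,.101])
for n in("top","scene"):
    p,P=cloud(n); w=P.reshape(-1,3); q=np.stack([(w[:,:2]-S)@ex,(w[:,:2]-S)@ey,w[:,2]],1)
    def show(nm,m):
        m=q[m]
        if len(m): print(n,nm,len(m),"min",m.min(0).round(),"max",m.max(0).round(),"med",np.median(m,axis=0).round())
    dk=p.reshape(-1,3).max(1)<90
    j=(q[:,2]>46)&(q[:,2]<64)&dk
    show("jarfar",j&(abs(q[:,0]+60)<60)&(abs(q[:,1]-125)<40))
    show("jarlow",j&(abs(q[:,0]-0)<50)&(abs(q[:,1]+138)<45))
    show("tall bottle",(q[:,2]>90)&(q[:,2]<260)&(q[:,1]>90)&(q[:,1]<260)&(abs(q[:,0])<110))
    for x in range(-160,120,20):
        show("lev%d"%x,(abs(q[:,0]-x)<10)&(abs(q[:,1])<45)&(q[:,2]>225)&(q[:,2]<400))
```

```text
top jarfar 81 min [-64. 120.  46.] max [-23. 164.  64.] med [-44. 147.  57.]
top jarlow 85 min [  -5. -159.   47.] max [  42. -115.   63.] med [  14. -137.   56.]
top tall bottle 198 min [ -2. 161.  93.] max [110. 260. 191.] med [ 26. 181. 161.]
top lev-140 81 min [-148.  -35.  335.] max [-130.   36.  352.] med [-136.   -2.  343.]
top lev-120 130 min [-130.  -35.  322.] max [-110.   35.  345.] med [-120.    1.  336.]
top lev-100 125 min [-110.  -36.  316.] max [-90.  35. 336.] med [-100.    0.  326.]
top lev-80 38 min [-90. -13. 296.] max [-70.  30. 325.] med [-81.   0. 308.]
top lev-60 25 min [-68.  -7. 288.] max [-52.   8. 307.] med [-59.   1. 299.]
top lev-40 46 min [-50. -15. 274.] max [-31.  15. 296.] med [-38.  -0. 288.]
top lev-20 42 min [-30. -15. 264.] max [-10.  17. 294.] med [-22.  -1. 285.]
top lev0 54 min [-10. -16. 226.] max [ 10.  16. 281.] med [ -2.  -1. 273.]
top lev20 17 min [ 10. -15. 251.] max [ 30.  15. 275.] med [ 23.  10. 262.]
top lev40 58 min [ 32. -27. 227.] max [ 50.  29. 262.] med [ 44.  -2. 250.]
top lev60 44 min [ 50. -27. 234.] max [ 64.  28. 258.] med 
[... 549 characters left out ...]
 115 min [-110.  -37.  305.] max [-90.  36. 336.] med [-100.   -2.  325.]
scene lev-80 36 min [-90. -11. 292.] max [-71.  10. 314.] med [-81.  -2. 306.]
scene lev-60 35 min [-70. -10. 283.] max [-50.  10. 303.] med [-59.  -0. 296.]
scene lev-40 49 min [-50. -16. 267.] max [-30.  16. 296.] med [-37.  -4. 288.]
scene lev-20 57 min [-30. -18. 229.] max [-10.  16. 292.] med [-22.  -2. 279.]
scene lev0 74 min [-10. -17. 225.] max [ 10.  16. 284.] med [ -0.  -3. 269.]
scene lev20 53 min [ 11. -16. 236.] max [ 30.  19. 270.] med [ 21.  -8. 258.]
scene lev40 75 min [ 31. -28. 226.] max [ 50.  28. 261.] med [ 42.  -8. 250.]
scene lev60 49 min [ 50. -26. 226.] max [ 61.  25. 259.] med [ 55.   6. 245.]
```

```bash
cat >> h.py <<'E'
S=np.array([561.1,-182.4]); ex=np.array([.101,-.995]); ey=np.array([.995,.101])
def w2p(p): d=np.asarray(p)[:2]-S; return np.array([d@ex,d@ey])
def p2w(a,b): return S+a*ex+b*ey
def plan(pts,heads=None):
    """pts world xyz list; tool heading (deg) turned first at each leg (None=keep)"""
    from workcell import arm
    from scipy.spatial.transform import Rotation as R
    s=arm.read_state(); pos=s["tool_pos"]; M=R.from_rotvec(s["eef_rot"]).as_matrix()
    h=np.degrees(np.arctan2(M[1,0],M[0,0]))
    print("t",s["clock"],"pos",pos.round(1),"press",w2p(pos).round(1),"head",h.round(1),"tilt",M[:,2].round(3),"w",s["width"].round(1),"F",s["ft_force"].round(1))
    for i,p in enumerate(pts):
        g=heads[i] if heads else None
        if g is not None: print("  turn units",round((h-g)/6,2)); h=g
        c,n=np.cos(np.radians(h)),np.sin(np.radians(h))
        d=np.array(p)-pos; t=np.array([d[0]*c+d[1]*n, d[0]*n-d[1]*c, -d[2]])/40
        print("  to",np.round(p,1),"units",t.round(2),"rows>=",np.ceil(max(abs(t).max(),np.linalg.norm(t)/1.2)))
        pos=np.array(p,float)
def look(tag,around,r=75):
    "top-camera can centre from points z 100-150 near a press-frame guess"
    from workcell import read_camera,get_calibration
    p,d=read_camera("top"); c=get_calibration("top")
    np.savez("top.npz",p=p,d=d,K=c["camera_matrix"],T=c["extrinsics"])
    cv2.imwrite(f"pics/{tag}.png",cv2.resize(p[120:250,170:360,::-1],None,fx=4,fy=4,interpolation=cv2.INTER_CUBIC))
    return p,cloud("top")[1]
E
python3 - <<'E'
from h import *
a=p2w(-232-55-15,109+50+5)
print(a, w2p((646,59)))
plan([(425,-200,230),(440,60,230),(a[0],a[1],200),(a[0],a[1],50)],[None,None,79.2,None])
E
```

```text
[693.778 134.654] [-231.6181  108.8569]Traceback (most recent call last):
  File "<stdin>", line 4, in <module>
  File "h.py", line 17, in plan
    print("t",s["clock"],"pos",pos.round(1),"press",w2p(pos).round(1),"head",h.round(1),"tilt",M[:,2].round(3),"w",s["width"].round(1),"F",s["ft_force"].round(1))
                                                                                                                   ^^^^^^^^^^^^^^^^
AttributeError: 'float' object has no attribute 'round'
```

```bash
sed -i 's/s\["width"\].round(1)/round(float(s["width"]),1)/; s/pos=s\["tool_pos"\]/pos=np.array(s["tool_pos"])/; s/s\["ft_force"\].round(1)/np.round(s["ft_force"],1)/' h.py
python3 - <<'E'
from h import *
a=p2w(-232-55-15,109+50+5)
plan([(425,-200,230),(440,60,230),(a[0],a[1],200),(a[0],a[1],50)],[None,None,79.2,None])
E
```

```text
t 0.1 pos [ 284.7 -583.6  230.3] press [ 371.3 -315.6] head 26.0 tilt [-0.001  0.002 -1.   ] w 85.3 F [0.4 0.5 0.6]
  to [ 425 -200  230] units [ 7.36 -7.08  0.01] rows>= 9.0
  to [440  60 230] units [ 3.19 -5.68 -0.  ] rows>= 6.0
  turn units -8.87
  to [693.8 134.7 200. ] units [3.02 5.88 0.75] rows>= 6.0
  to [693.8 134.7  50. ] units [0.   0.   3.75] rows>= 4.0
```

Request:
arm_command(
  steps=[0.61, -0.59, 0, 0, 0.18, 0.61, -0.59, 0, 0, 0.18, 0.61, -0.59, 0, 0, 0.18, 0.61, -0.59, 0, 0, 0.18, 0.61, -0.59, 0, 0, 0.18, 0.61, -0.59, 0, 0, 0.18, 0.61, -0.59, 0, 0, 0.18, 0.61, -0.59, 0, 0, 0.18, 0.61, -0.59, 0, 0, 0.18, 0.61, -0.59, 0, 0, 0.18, 0.61, -0.59, 0, 0, 0.18, 0.61, -0.59, 0, 0, 0.18, 0.4, -0.71, 0, 0, 0.18, 0.4, -0.71, 0, 0, 0.18, 0.4, -0.71, 0, 0, 0.18, 0.4, -0.71, 0, 0, 0.18, 0.4, -0.71, 0, 0, 0.18, 0.4, -0.71, 0, 0, 0.18, 0.4, -0.71, 0, 0, 0.18, 0.4, -0.71, 0, 0, 0.18],
)

```text
clock: 2.1
tool_pos: [439.0, 60.3, 231.1]
eef_rot: [3.061, 0.707, -0.001]
ft_force: [-0.1, -0.3, -0.3]
width: 50.3
finger_force: 0.0
```

Request:
arm_command(
  steps=[0, 0, 0, -1, 0.18, 0, 0, 0, -1, 0.18, 0, 0, 0, -1, 0.18, 0, 0, 0, -1, 0.18, 0, 0, 0, -1, 0.18, 0, 0, 0, -1, 0.18, 0, 0, 0, -1, 0.18, 0, 0, 0, -1, 0.18, 0, 0, 0, -0.9, 0.18],
)

```text
clock: 3.0
tool_pos: [439.0, 58.9, 231.0]
eef_rot: [-2.413, -2.011, 0.001]
ft_force: [0.3, -0.3, -1.0]
width: 50.6
finger_force: 0.0
```

Run:
```python
from h import *
a=p2w(-232-55-15,109+50+5)
plan([(a[0],a[1],200),(a[0],a[1],50)],[79.2,None])
```

```text
t 3.0 pos [439.   58.9 231. ] press [-252.4  -97.1] head 79.6 tilt [-0.001 -0.    -1.   ] w 50.6 F [ 0.3 -0.3 -1. ]
  turn units 0.07
  to [693.8 134.7 200. ] units [3.05 5.9  0.78] rows>= 6.0
  to [693.8 134.7  50. ] units [0.   0.   3.75] rows>= 4.0
```

Request:
arm_command(
  steps=[0.38, 0.74, 0, 0, 0.18, 0.38, 0.74, 0, 0, 0.18, 0.38, 0.74, 0, 0, 0.18, 0.38, 0.74, 0, 0, 0.18, 0.38, 0.74, 0.1, 0, 0.18, 0.38, 0.74, 0.1, 0, 0.18, 0.38, 0.73, 0.2, 0, 0.18, 0.39, 0.73, 0.4, 0, 0.18, 0, 0, 0.75, 0, 0.18, 0, 0, 0.75, 0, 0.18, 0, 0, 0.75, 0, 0.18, 0, 0, 0.75, 0, 0.18, 0, 0, 0.72, 0, 0.18, 0, 0, 0, 0, 0.18],
)

```text
clock: 4.4
tool_pos: [689.7, 134.1, 44.8]
eef_rot: [-2.413, -2.004, 0.017]
ft_force: [-0.3, -0.6, -0.7]
width: 50.3
finger_force: 0.0
```

Run:
```python
from h import *
look("a1",None)
plan([tuple(p2w(-232-55,109+50))+(50,), tuple(p2w(-88-55,66+50))+(50,)])
p,P=cloud("top"); w=P.reshape(-1,3); q=w[(abs(w[:,0]-646)<65)&(abs(w[:,1]-59)<65)&(w[:,2]>127)&(w[:,2]<142)]
print(len(q),q.min(0).round(),q.max(0).round())
```

```text
t 4.45 pos [691.8 134.8  47.8] press [-302.4  162.1] head 79.4 tilt [-0.006 -0.002 -1.   ] w 49.9 F [0.5 0.  0. ]
  to [690.3 119.2  50. ] units [-0.39  0.04 -0.05] rows>= 1.0
  to [662.1 -28.4  50. ] units [-3.76 -0.02 -0.  ] rows>= 4.0
94 [610.   6. 127.] [694.  72. 142.]
```

View pics/a1.png

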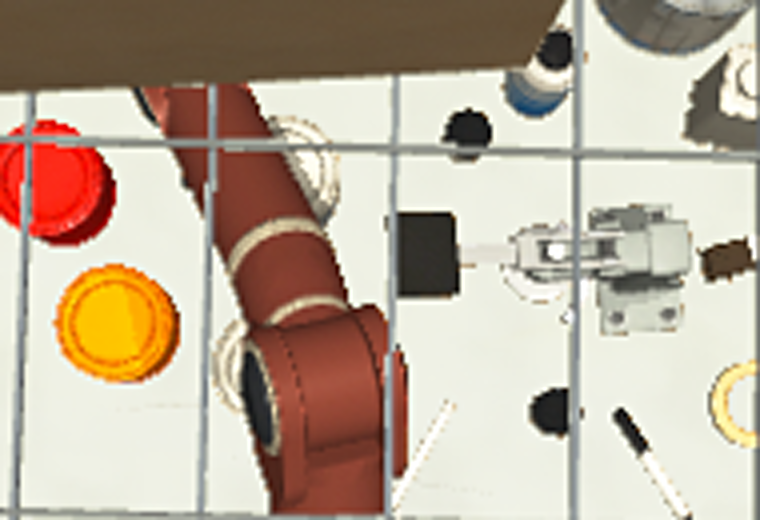

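The picture shows the hand beyond the far can (310,170). The path ahead is clear and the forearm passes above everything. Starting the first push.

Request:
arm_command(
  steps=[-0.2, 0.02, -0.04, 0, 0.18, -0.2, 0.02, 0, 0, 0.18, -0.2, 0, 0, 0, 0.18, -0.2, 0, 0, 0, 0.18, -0.25, 0, 0, 0, 0.18, -0.25, 0, 0, 0, 0.18, -0.25, 0, 0, 0, 0.18, -0.25, 0, 0, 0, 0.18, -0.2, 0, 0, 0, 0.18],
)

```text
clock: 5.35
tool_pos: [680.9, 56.4, 52.9]
eef_rot: [-2.417, -2.006, -0.003]
ft_force: [0.7, 5.2, 1.8]
width: 50.4
finger_force: 0.0
```

```bash
cat >> h.py <<'E'
def can(tag,ang=None):
    "fit lid rim circle (r 48, z 127-142) and body top in press frame, from both fixed cameras"
    from workcell import read_camera,get_calibration
    from scipy.optimize import least_squares
    for n in("top","scene"):
        p,d=read_camera(n); c=get_calibration(n)
        np.savez(n+".npz",p=p,d=d,K=c["camera_matrix"],T=c["extrinsics"])
        p,P=cloud(n); w=P.reshape(-1,3); g=p.reshape(-1,3).astype(int)
        m=(w[:,2]>50)&(w[:,2]<145)&(g.min(1)>70)&(g.max(1)-g.min(1)<60)
        q=np.stack([(w[m,:2]-S)@ex,(w[m,:2]-S)@ey,w[m,2]],1)
        q=q[(q[:,0]>-310)&(q[:,0]<70)&(q[:,1]>-80)&(q[:,1]<170)&(np.hypot(q[:,0]+257,q[:,1]+74)>62)]
        lid=q[(q[:,2]>126)]
        best=None
        # centre maximising points inside r=57
        from itertools import product
        cand=[(((np.hypot(q[:,0]-a,q[:,1]-b)<57).sum()-(np.hypot(q[:,0]-a,q[:,1]-b)>57).sum()),a,b) for a,b in product(range(-290,20,4),range(-60,140,4))]
        best=max(cand)
        k=q[np.hypot(q[:,0]-best[1],q[:,1]-best[2])<62]
        print(n,len(k),"grid",best,"box",k.min(0).round(),k.max(0).round(),"lid box",*( (lid.min(0).round(),lid.max(0).round()) if len(lid) else ()))
E
python3 - <<'E'
from h import *
plan([tuple(p2w(-88-55,66+50))+(50,)])
can("x")
E
```

```text
t 5.35 pos [680.9  56.4  52.9] press [-225.5  143.3] head 79.4 tilt [ 0.001  0.001 -1.   ] w 50.4 F [0.7 5.2 1.8]
  to [662.1 -28.4  50. ] units [-2.17 -0.07  0.07] rows>= 3.0
top 102 grid (np.int64(57), -106, 120) box [-157.   64.   51.] [-48. 161. 136.] lid box [-154.   64.  126.] [ 48. 169. 142.]
scene 658 grid (np.int64(546), -166, 84) box [-222.   32.   50.] [-111.  127.  141.] lid box [-255.  -20.  126.] [ 46. 169. 145.]
```

Request:
arm_command(
  steps=[-0.2, -0.06, 0.03, 0, 0.18, -0.25, -0.06, 0, 0, 0.18, -0.25, -0.03, 0, 0, 0.18, -0.25, 0, 0, 0, 0.18, -0.25, 0, 0, 0, 0.18, -0.2, 0, 0, 0, 0.18],
)

```text
clock: 6.05
tool_pos: [664.3, 3.0, 51.0]
eef_rot: [-2.416, -2.007, -0.001]
ft_force: [0.3, 5.4, 1.2]
width: 50.5
finger_force: 0.0
```

Run:
```python
from h import *
plan([tuple(p2w(-88-55,66+50))+(50,)])
can("x")
p=np.load("scene.npz")["p"]; cv2.imwrite("pics/s2.png",cv2.resize(p[110:300,170:400,::-1],None,fx=3.3,fy=3.1,interpolation=cv2.INTER_CUBIC))
```

```text
t 6.05 pos [664.3   3.   51. ] press [-174.   121.4] head 79.4 tilt [ 0.     0.001 -1.   ] w 50.5 F [0.3 5.4 1.2]
  to [662.1 -28.4  50. ] units [-0.78  0.09  0.03] rows>= 1.0
top 124 grid (np.int64(80), -50, 104) box [-99.  46.  50.] [-23. 165. 138.] lid box [-197.   53.  126.] [ 48. 169. 143.]
scene 625 grid (np.int64(483), -114, 68) box [-171.   13.   50.] [-62. 116. 139.] lid box [-200.   15.  126.] [ 50. 170. 144.]
```

View pics/s2.png

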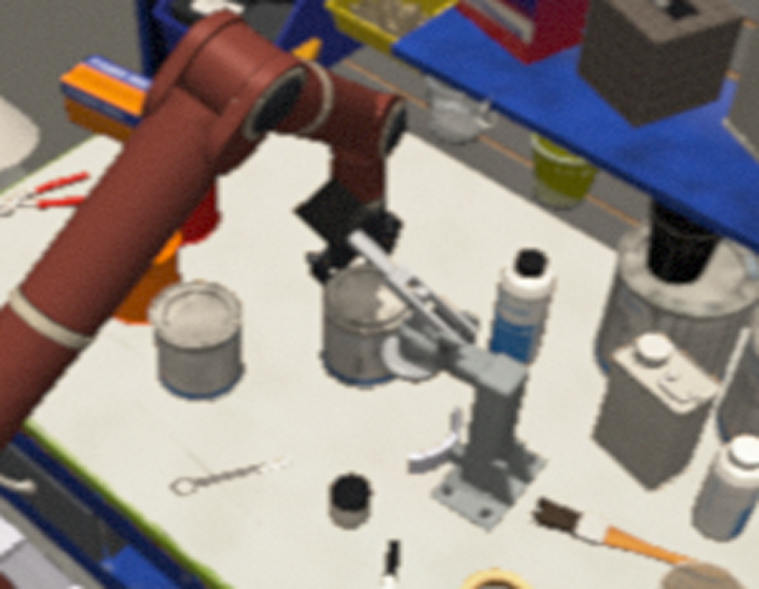

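The view shows the can upright at about (360,320), the pad at (335,210) clear of the wrist, and the stop's near end at (440,450). I'll push the rest of this leg and re-measure the wrist housing in this pose.

Request:
arm_command(
  steps=[-0.2, 0, 0.02, 0, 0.18, -0.25, 0, 0, 0, 0.18, -0.2, 0, 0, 0, 0.18],
)

```text
clock: 6.45
tool_pos: [659.7, -21.9, 50.2]
eef_rot: [-2.415, -2.008, -0.002]
ft_force: [0.9, 5.7, 1.9]
width: 50.3
finger_force: 0.0
```

Run:
```python
from h import *
from workcell import arm
plan([])
can("x")
t=w2p(arm.read_state()["tool_pos"])
for n in("scene","top"):
    w=cloud(n)[1].reshape(-1,3); g=np.load(n+".npz")["p"].reshape(-1,3).astype(int)
    q=np.stack([(w[:,:2]-S)@ex-t[0],(w[:,:2]-S)@ey-t[1],w[:,2]],1)
    m=(abs(q[:,0])<150)&(abs(q[:,1])<150)
    # exclude the pad
    pad=(abs(q[:,0]+t[0]+116)<36)&(abs(q[:,1]+t[1])<42)&(q[:,2]<356)
    q=q[m&~pad]
    for lo in range(170,480,20):
        k=(q[:,2]>=lo)&(q[:,2]<lo+20)
        if k.sum()>5: print(n,lo,k.sum(),"x",np.percentile(q[k,0],[2,98]).round(),"y",np.percentile(q[k,1],[2,98]).round())
```

```text
t 6.45 pos [659.7 -21.9  50.2] press [-149.7  114.3] head 79.5 tilt [ 0.     0.001 -1.   ] w 50.3 F [0.9 5.7 1.9]
top 132 grid (np.int64(89), -50, 84) box [-74.  29.  52.] [-25. 138. 143.] lid box [-167.   36.  126.] [ 47. 169. 145.]
scene 517 grid (np.int64(371), -98, 56) box [-158.    5.   50.] [-46. 107. 143.] lid box [-179.    1.  126.] [ 50. 170. 145.]
scene 170 44 x [-17. 147.] y [-144.    8.]
scene 190 36 x [  2. 145.] y [-133.    9.]
scene 210 95 x [  9. 150.] y [-132.   10.]
scene 230 39 x [ 14. 145.] y [-121.   10.]
scene 250 53 x [ 19. 149.] y [-128.    7.]
scene 270 176 x [ -7. 148.] y [-128.    1.]
scene 290 119 x [-15. 115.] y [-123.    4.]
scene 310 69 x [-24.  36.] y [-37.  -9.]
scene 330 36 x [-17.  88.] y [-68. 122.]
scene 350 290 x [-66. 147.] y [-49. 148.]
scene 370 354 x [-60. 146.] y [-60. 149.]
scene 390 58 x [27. 47.] y [-88.  22.]
scene 410 74 x [12. 49.] y [-108.    1.]
scene 430 59 x [23. 53.] y [-134.  -27.]
scene 450 59 x [19. 56.] y [-148.  -47.]
scene 470 44 x [26. 61.] y [-150.  -75.]
top 170 7 x [-11. 147.] y [-138.  -29.]
top 190 8 x [-33. 148.] y [-133.  -17.]
top 210 13 x [  6. 147.] y [-131.  -37.]
top 250 11 x [112. 149.] y [-125. -103.]
top 270 83 x [100. 148.] y [-129.  -98.]
top 290 49 x [ 84. 119.] y [-126. -104.]
top 350 21 x [-50.  50.] y [-58.  25.]
top 370 120 x [-47.  47.] y [-37.  28.]
top 390 130 x [-40.  36.] y [-48.  23.]
top 410 194 x [-35.  43.] y [-58.   3.]
top 430 98 x [-25.  45.] y [-87. -22.]
top 450 101 x [-21.  48.] y [-102.  -48.]
top 470 141 x [-19.  51.] y [-125.  -62.]
```

Request:
arm_command(
  steps=[-0.2, 0, 0.01, 0, 0.18, -0.2, 0, 0, 0, 0.18, -0.15, 0, 0, 0, 0.18, 0.2, 0, 0, 0, 0.18, 0.3, 0.2, 0, 0, 0.18, 0.3, 0.2, 0, 0, 0.18],
)

```text
clock: 7.15
tool_pos: [676.6, -17.8, 49.1]
eef_rot: [2.417, 2.005, -0.006]
ft_force: [-0.0, 0.4, -0.0]
width: 50.1
finger_force: 0.0
```

Run:
```python
from h import *
from scipy.optimize import least_squares
plan([])
can("x")
for n in("scene","top"):
    w=cloud(n)[1].reshape(-1,3)
    q=np.stack([(w[:,:2]-S)@ex,(w[:,:2]-S)@ey,w[:,2]],1)
    for nm,lo,hi,r in(("side",45,100,56),("lid",130,140,48)):
        k=q[(q[:,2]>lo)&(q[:,2]<hi)&(q[:,0]>-130)&(q[:,0]<-5)&(q[:,1]>-15)&(q[:,1]<115)]
        f=lambda c:np.hypot(k[:,0]-c[0],k[:,1]-c[1])-r
        s=least_squares(f,[-70,55],loss="soft_l1",f_scale=2); print(n,nm,len(k),s.x.round(1),np.median(abs(s.fun)).round(1))
p=np.load("scene.npz")["p"]; cv2.imwrite("pics/s3.png",cv2.resize(p[130:280,210:370,::-1],None,fx=4,fy=4,interpolation=cv2.INTER_CUBIC))
```

```text
t 7.15 pos [676.6 -17.8  49.1] press [-152.1  131.6] head 79.4 tilt [-0.002 -0.004 -1.   ] w 50.1 F [-0.   0.4 -0. ]
top 247 grid (np.int64(198), -38, 80) box [-73.  26.  52.] [-13. 135. 141.] lid box [-173.   26.  126.] [ 48. 170. 145.]
scene 440 grid (np.int64(284), -70, 56) box [-128.    1.   50.] [-24. 106. 140.] lid box [-184.    6.  126.] [ 49. 170. 145.]
scene side 152 [-71.8  61.3] 1.3
scene lid 77 [-65.7  59.5] 3.7
top side 0 [-70.  55.] nan
top lid 71 [-73.1  53.4] 3.6
  return _methods._mean(a, axis=axis, dtype=dtype,
  ret = ret.dtype.type(ret / rcount)
```

View pics/s3.png

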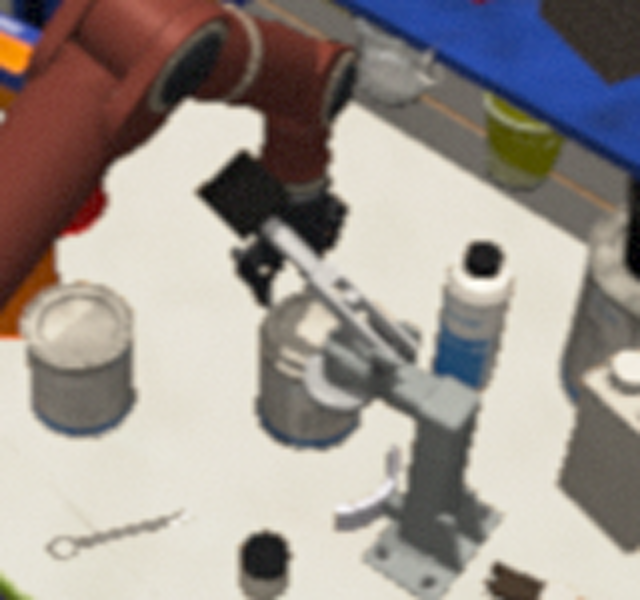

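The can is at (310,370) in the picture, upright, at roughly press (-71,59). Next I re-aim the fingers, nearly shut, for the diagonal leg toward home.

Request:
arm_command(
  steps=[0, 0, 0, 0, -0.76, 0, 0, 0, 0.9, -0.76, 0, 0, 0, 1, -0.76, 0, 0, 0, 1, -0.76, 0, 0, 0, 1, -0.76, 0, 0, 0, 1, -0.76, 0, 0, 0, 1, -0.76, 0, 0, 0, 0.5, -0.76],
)

```text
clock: 8.05
tool_pos: [676.2, -17.9, 49.5]
eef_rot: [2.944, 1.093, -0.004]
ft_force: [0.0, -0.6, -0.4]
width: 10.1
finger_force: 0.0
```

Run:
```python
from h import *
c=np.array([-71,59.])
A=lambda x,y:tuple(p2w(x,y))+(50,)
plan([A(-108,133),A(-99,121),A(-99+34,121-28),A(-99+51,121-42)])
```

```text
t 8.05 pos [676.2 -17.9  49.5] press [-152.   131.1] head 40.8 tilt [-0.002 -0.002 -1.   ] w 10.1 F [ 0.  -0.6 -0.4]
  to [682.5 -61.5  50. ] units [-0.59  0.93 -0.01] rows>= 1.0
  to [671.5 -71.7  50. ] units [-0.37  0.01 -0.  ] rows>= 1.0
  to [ 647.1 -108.3   50. ] units [-1.06  0.3  -0.  ] rows>= 2.0
  to [ 634.9 -126.7   50. ] units [-0.53  0.15 -0.  ] rows>= 1.0
```

Request:
arm_command(
  steps=[-0.1, 0.25, 0, 0, -0.76, -0.14, 0.25, 0, 0, -0.76, -0.17, 0.22, 0, 0, -0.76, -0.18, 0.21, 0, 0, -0.76, -0.18, 0, 0, 0, -0.76, -0.19, 0.01, 0, 0, -0.76, -0.18, 0.05, 0, 0, -0.76, -0.18, 0.05, 0, 0, -0.76, -0.17, 0.05, 0, 0, -0.76],
)

```text
clock: 8.95
tool_pos: [661.8, -86.7, 50.4]
eef_rot: [-2.941, -1.102, -0.005]
ft_force: [3.7, 2.3, 0.5]
width: 10.2
finger_force: 0.0
```

```bash
cat >> h.py <<'E'
def fit(g):
    from workcell import read_camera,get_calibration
    from scipy.optimize import least_squares
    for n in("top","scene"):
        p,d=read_camera(n); c=get_calibration(n)
        np.savez(n+".npz",p=p,d=d,K=c["camera_matrix"],T=c["extrinsics"])
        w=cloud(n)[1].reshape(-1,3); c=p.reshape(-1,3).astype(int)
        q=np.stack([(w[:,:2]-S)@ex,(w[:,:2]-S)@ey,w[:,2]],1)
        pl=q[(np.hypot(q[:,0],q[:,1])<45)&(q[:,2]>146)&(q[:,2]<160)]
        for nm,lo,hi,r in(("side",48,100,56),("lid",125,145,48)):
            k=q[(q[:,2]>lo)&(q[:,2]<hi)&(np.hypot(q[:,0]-g[0],q[:,1]-g[1])<66)&(c.min(1)>60)]
            if len(k)<25: continue
            f=lambda c:np.hypot(k[:,0]-c[0],k[:,1]-c[1])-r
            s=least_squares(f,g,loss="soft_l1",f_scale=2); print(n,nm,len(k),s.x.round(1),np.median(abs(s.fun)).round(1),"zmax",np.percentile(k[:,2],98).round(1))
E
python3 - <<'E'
from h import *
plan([]); fit([-55,45])
p=np.load("scene.npz")["p"]; cv2.imwrite("pics/s4.png",cv2.resize(p[130:280,210:370,::-1],None,fx=4,fy=4,interpolation=cv2.INTER_CUBIC))
E
```

```text
t 8.95 pos [661.8 -86.7  50.4] press [-85.  109.8] head 41.1 tilt [ 0.003  0.002 -1.   ] w 10.2 F [3.7 2.3 0.5]
scene side 185 [-57.9  46.6] 1.2 zmax 97.7
scene lid 168 [-43.3  46.2] 7.9 zmax 140.6
```

Request:
arm_command(
  steps=[-0.17, 0.06, 0, 0, -0.76, -0.18, 0.06, 0, 0, -0.76, -0.18, 0.05, 0, 0, -0.76],
)

```text
clock: 9.35
tool_pos: [649.6, -106.8, 49.9]
eef_rot: [-2.942, -1.101, -0.002]
ft_force: [2.0, 2.0, 0.1]
width: 10.5
finger_force: 0.0
```

Run:
```python
from h import *
plan([]); fit([-40,33])
w=cloud("top")[1].reshape(-1,3); q=np.stack([(w[:,:2]-S)@ex,(w[:,:2]-S)@ey,w[:,2]],1)
m=q[(q[:,2]>50)&(q[:,2]<62)&(np.hypot(q[:,0]+44,q[:,1]-142)<40)]; print(len(m),m.min(0),m.max(0))
m=q[(q[:,2]>315)&(q[:,2]<356)&(abs(q[:,0]+116)<40)&(abs(q[:,1])<36)]; print("pad",len(m),np.median(m,axis=0))
```

```text
t 9.35 pos [ 649.6 -106.8   49.9] press [-66.3  95.7] head 41.0 tilt [ 0.001  0.    -1.   ] w 10.5 F [2.  2.  0.1]
scene side 218 [-43.2  30.2] 1.4 zmax 98.6
scene lid 137 [-31.4  29.5] 6.1 zmax 140.4Traceback (most recent call last):
  File "<stdin>", line 4, in <module>
    return umr_minimum(a, axis, None, out, keepdims, initial, where)
ValueError: zero-size array to reduction operation minimum which has no identity
```

Request:
arm_command(
  steps=[0.18, -0.18, 0, 0, -0.76, 0.18, -0.18, 0, 0, -0.76, 0, 0, 0, -1, -0.5, 0, 0, 0, -1, -0.29, 0, 0, 0, -0.13, -0.29],
)

```text
clock: 9.95
tool_pos: [649.9, -85.5, 49.3]
eef_rot: [-2.799, -1.423, 0.003]
ft_force: [0.3, -0.2, 0.1]
width: 30.6
finger_force: 0.0
```

Run:
```python
from h import *
A=lambda x,y:tuple(p2w(x,y))+(50,)
plan([A(-78,91.5),A(-78+20,91.5-13),A(-78+35,91.5-24)]); fit([-43,31])
```

```text
t 9.95 pos [649.9 -85.5  49.3] press [-87.4  98.2] head 53.9 tilt [-0.002  0.    -1.   ] w 30.6 F [ 0.3 -0.2  0.1]
  to [644.3 -95.5  50. ] units [-0.29  0.03 -0.02] rows>= 1.0
  to [ 633.3 -116.8   50. ] units [-0.59  0.09 -0.  ] rows>= 1.0
  to [ 623.9 -132.8   50. ] units [-0.46  0.05 -0.  ] rows>= 1.0
scene side 206 [-43.5  30.2] 1.5 zmax 98.4
scene lid 126 [-30.9  28.7] 4.6 zmax 138.9
```

Request:
arm_command(
  steps=[-0.15, 0.02, -0.01, 0, -0.29, -0.15, 0.02, 0, 0, -0.29, -0.2, 0.03, 0, 0, -0.29, -0.2, 0.03, 0, 0, -0.29, -0.2, 0.03, 0, 0, -0.29],
)

```text
clock: 10.55
tool_pos: [634.3, -118.3, 50.6]
eef_rot: [-2.801, -1.421, -0.004]
ft_force: [2.5, 4.0, -0.0]
width: 30.2
finger_force: 0.0
```

Run:
```python
from h import *
A=lambda x,y:tuple(p2w(x,y))+(50,)
plan([A(-78+35,91.5-24)]); fit([-23,16])
```

```text
t 10.55 pos [ 634.3 -118.3   50.6] press [-56.4  79.4] head 53.8 tilt [ 0.002  0.001 -1.   ] w 30.2 F [ 2.5  4.  -0. ]
  to [ 623.9 -132.8   50. ] units [-0.45  0.    0.01] rows>= 1.0
scene side 220 [-23.4  15. ] 1.4 zmax 98.6
scene lid 131 [-18.   16.6] 4.4 zmax 140.6
```

Request:
arm_command(
  steps=[-0.16, 0.03, 0, 0, -0.29, -0.16, 0.03, 0, 0, -0.29, -0.12, 0.02, 0, 0, -0.29, -0.08, 0.01, 0, 0, -0.29],
)

```text
clock: 11.05
tool_pos: [624.2, -138.2, 50.1]
eef_rot: [2.802, 1.42, 0.0]
ft_force: [2.7, 3.8, 0.5]
width: 30.7
finger_force: 0.0
```

Request:
arm_command(
  steps=[-0.06, 0.01, 0, 0, -0.29, -0.05, 0.01, 0, 0, -0.29],
)

```text
clock: 11.25
tool_pos: [623.9, -139.7, 50.6]
eef_rot: [-2.8, -1.421, -0.007]
ft_force: [5.8, 6.3, 0.8]
width: 30.2
finger_force: 0.0
```

Run:
```python
from h import *
plan([]); fit([-1,0])
p=np.load("scene.npz")["p"]; cv2.imwrite("pics/s5.png",cv2.resize(p[130:280,210:370,::-1],None,fx=4,fy=4,interpolation=cv2.INTER_CUBIC))
```

```text
t 11.25 pos [ 623.9 -139.7   50.6] press [-36.2  66.8] head 53.8 tilt [ 0.004  0.003 -1.   ] w 30.2 F [5.8 6.3 0.8]
scene side 217 [-7.4  2.5] 1.1 zmax 99.1
scene lid 165 [-8.9 13.4] 7.6 zmax 139.4
```

View pics/s5.png

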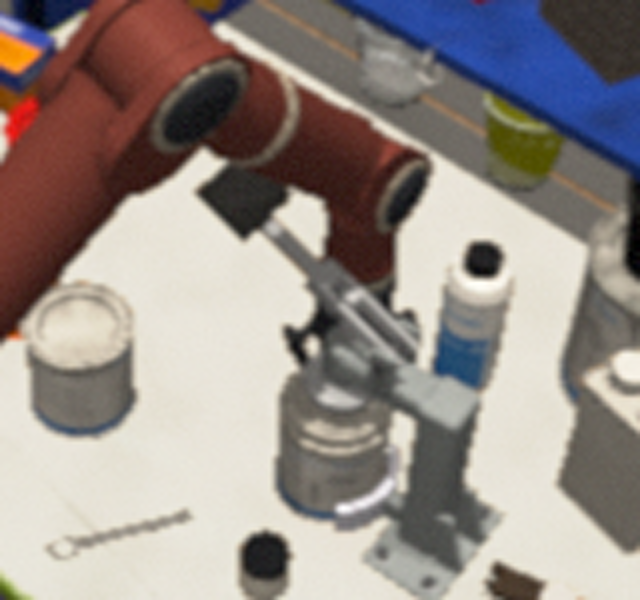

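The can (330,450) is at the stop and the force is starting to rise. I'll push gently a bit more to see whether it is blocked.

Request:
arm_command(
  steps=[-0.05, 0.01, 0, 0, -0.29, -0.05, 0.01, 0, 0, -0.29],
)

```text
clock: 11.55
tool_pos: [624.6, -140.7, 51.5]
eef_rot: [-2.799, -1.423, -0.016]
ft_force: [7.5, 9.6, 4.0]
width: 30.2
finger_force: 0.0
```

Request:
arm_command(
  steps=[-0.05, 0.02, 0, 0, -0.29, -0.05, 0.02, 0, 0, -0.29],
)

```text
clock: 11.75
tool_pos: [625.9, -142.3, 52.6]
eef_rot: [-2.798, -1.425, -0.025]
ft_force: [8.3, 13.5, 4.9]
width: 30.3
finger_force: 0.0
```

Run:
```python
from h import *
plan([]); fit([-3,0])
for n in("top","scene"):
    w=cloud(n)[1].reshape(-1,3); q=np.stack([(w[:,:2]-S)@ex,(w[:,:2]-S)@ey,w[:,2]],1)
    for z0,z1 in((30,43),(205,217)):
        m=q[(q[:,2]>z0)&(q[:,2]<z1)&(q[:,0]>-40)&(q[:,0]<140)&(abs(q[:,1])<80)]
        print(n,z0,len(m)); 
        if z0==30: print(m[::max(1,len(m)//14)].round().tolist())
        elif len(m): print(m.min(0).round(),m.max(0).round())
```

```text
t 11.75 pos [ 625.9 -142.3   52.6] press [-33.3  68.5] head 54.0 tilt [ 0.013  0.009 -1.   ] w 30.3 F [ 8.3 13.5  4.9]
top side 25 [ 3.  -0.3] 0.3 zmax 97.1
scene side 211 [-5.8  3.3] 1.3 zmax 98.8
scene lid 178 [-9.  13.2] 7.7 zmax 140.0
top 30 3
[[89.0, -16.0, 31.0], [91.0, -21.0, 42.0], [-37.0, -39.0, 35.0]]
top 205 188
[ 43. -23. 206.] [131.  26. 217.]
scene 30 146
[[37.0, 50.0, 39.0], [50.0, 38.0, 37.0], [55.0, 22.0, 39.0], [-18.0, -49.0, 34.0], [59.0, 2.0, 39.0], [58.0, -4.0, 38.0], [47.0, -23.0, 43.0], [14.0, -47.0, 34.0], [55.0, -20.0, 40.0], [36.0, -39.0, 37.0], [68.0, -10.0, 34.0], [41.0, -46.0, 37.0], [130.0, 18.0, 37.0], [98.0, -22.0, 34.0], [121.0, -23.0, 31.0]]
scene 205 304
[-22. -26. 205.] [127.  71. 217.]
```

Run:
```python
from h import *
from scipy.optimize import least_squares
w=cloud("scene")[1].reshape(-1,3); q=np.stack([(w[:,:2]-S)@ex,(w[:,:2]-S)@ey,w[:,2]],1)
def circ(k,g,r): 
    s=least_squares(lambda c:np.hypot(k[:,0]-c[0],k[:,1]-c[1])-(r if r else c[2]),g if r else list(g)+[62],loss="soft_l1",f_scale=2); return len(k),s.x.round(1),np.median(abs(s.fun)).round(1)
g=w2p((461,66.3)); print("near can top-cam",g.round(1))
for lo,hi in((20,48),(48,75),(75,100)):
    print("near can side scene",circ(q[(q[:,2]>lo)&(q[:,2]<hi)&(np.hypot(q[:,0]-g[0],q[:,1]-g[1])<66)],g,56))
    print("can side",lo,circ(q[(q[:,2]>lo)&(q[:,2]<hi)&(np.hypot(q[:,0]+3,q[:,1])<64)&(q[:,0]<20)],[0,0],56))
a=np.degrees(np.arctan2(q[:,1],q[:,0])); rr=np.hypot(q[:,0],q[:,1])
k=q[(q[:,2]>36)&(q[:,2]<43)&(abs(a)<52)&(rr>52)&(rr<72)]
print("stop top",circ(k,[0,0],62.5),circ(k,[0,0],None))
for b in range(-50,50,12):
    m=(q[:,2]>36)&(q[:,2]<43)&(a>b)&(a<b+12)&(rr>50)&(rr<75); print(b,m.sum(),np.sort(rr[m]).round(1)[[0,-1]] if m.sum() else "")
```

```text
near can top-cam [-257.6  -74.5]
near can side scene (112, array([-264.8,  -70.3]), np.float64(1.8))
can side 20 (51, array([-4.8,  4. ]), np.float64(1.0))
near can side scene (108, array([-264.9,  -70.8]), np.float64(1.4))
can side 48 (54, array([-4.3,  3.7]), np.float64(0.9))
near can side scene (106, array([-264.3,  -70.1]), np.float64(1.3))
can side 75 (50, array([-4.7,  3.3]), np.float64(1.0))
stop top (49, array([-4.9, -0.9]), np.float64(2.9)) (49, array([-4.8, -0.9, 62.4]), np.float64(2.9))
-50 11 [50.7 67.3]
-38 4 [56.4 61.3]
-26 8 [52.5 63.2]
-14 5 [53.4 60.8]
-2 6 [51.3 69.8]
10 4 [53.4 60.7]
22 5 [54.  61.8]
34 7 [54.2 62.4]
46 3 [55.6 61.7]
```

Comparing with the near can, the scene camera is biased by (-7,+4) mm. Corrected for that, the can sits at about (2,-0.5), which is home and blocked by the stop. Backing off and rising.

Request:
arm_command(
  steps=[0.1, -0.04, 0, 0, -0.29, 0.1, 0, 0, 0, -0.29, 0.2, 0, 0, 0, -0.29, 0.25, 0, 0, 0, -0.29, 0, 0, -0.3, 0, -0.29, 0, 0, -0.7, 0, -0.29, 0, 0, -0.8, 0, -0.29, 0, 0, -0.8, 0, -0.29, 0, 0, -0.8, 0, -1, 0, 0, -0.8, 0, -1, 0, 0, -0.8, 0, -1, 0, 0, -0.8, 0, -1, 0, 0, -0.8, 0, -1, 0, 0, -0.8, 0, -1, 0, 0, -0.8, 0, -1],
)

```text
clock: 13.35
tool_pos: [632.4, -128.9, 380.2]
eef_rot: [2.802, 1.419, -0.003]
ft_force: [-0.2, -0.7, -0.2]
width: -0.3
finger_force: 0.0
```

Run:
```python
from h import *
fit([0,0])
A=lambda x,y,z:tuple(p2w(x,y))+(z,)
plan([A(-128,0,385),A(-128,0,350),A(-128,0,190)],[84.2,None,None])
from scipy.optimize import least_squares
for n in("top","scene"):
    w=cloud(n)[1].reshape(-1,3); q=np.stack([(w[:,:2]-S)@ex,(w[:,:2]-S)@ey,w[:,2]],1)
    k=q[(q[:,2]>45)&(q[:,2]<118)&(np.hypot(q[:,0],q[:,1])<64)&(q[:,0]<30)]
    if n=="top": print(len(k),k.min(0).round(1),k.max(0).round(1), np.sort(k[:,1]).round(0)[:6],np.sort(k[:,1]).round(0)[-6:],np.sort(k[:,0]).round(0)[:6])
```

```text
scene side 221 [-7.9  3.2] 1.2 zmax 99.0
scene lid 167 [-8.8 11.8] 7.4 zmax 138.2
t 13.45 pos [ 634.7 -128.7  384.5] press [-46.   78.6] head 53.7 tilt [ 0.01  -0.003 -1.   ] w 0.2 F [0.7 0.6 0.3]
  turn units -5.08
  to [548.2 -55.  385. ] units [ 1.61 -2.34 -0.01] rows>= 3.0
  to [548.2 -55.  350. ] units [0.   0.   0.88] rows>= 1.0
  to [548.2 -55.  190. ] units [0. 0. 4.] rows>= 4.0
29 [-54.8 -32.8  48.1] [-39.   33.1 117.9] [-33. -31. -30. -28. -28. -25.] [ 7.  7. 29. 30. 33. 33.] [-55. -55. -54. -54. -54. -53.]
```

The can hasn't moved noticeably. The last push was oblique, so I'll confirm it is home with a gentle push from the near side, mostly along the press axis.

Request:
arm_command(
  steps=[0, 0, 0, -1, -1, 0, 0, 0, -1, -1, 0, 0, 0, -1, -1, 0, 0, 0, -1, -1, 0, 0, 0, -1, -1, 0, 0, 0, -1, -1, 0, 0, 0, -1, -1, 0, 0, 0, -1, -1, 0, 0, 0, -1, -1, 0, 0, 0, -1, -1, 0, 0, 0, -1, -1, 0, 0, 0, -0.2, -1],
)

```text
clock: 14.65
tool_pos: [632.7, -128.7, 377.6]
eef_rot: [-1.547, -2.733, 0.003]
ft_force: [-0.3, -0.3, 0.3]
width: -0.3
finger_force: 0.0
```

Run:
```python
from h import *
A=lambda x,y,z:tuple(p2w(x,y))+(z,)
plan([A(-80,-98,384),A(-80,-98,50),A(-60,-69,50),A(-45,-62,50)])
```

```text
t 14.65 pos [ 632.7 -128.7  377.6] press [-46.2  76.7] head 121.0 tilt [-0.002 -0.001 -1.   ] w -0.3 F [-0.3 -0.3  0.3]
  to [ 455.5 -112.7  384. ] units [ 2.62 -3.59 -0.16] rows>= 4.0
  to [ 455.5 -112.7   50. ] units [0.   0.   8.35] rows>= 9.0
  to [ 486.4 -129.7   50. ] units [-0.76  0.44 -0.  ] rows>= 1.0
  to [ 494.9 -143.9   50. ] units [-0.41 -0.   -0.  ] rows>= 1.0
```

Request:
arm_command(
  steps=[0.44, -0.6, -0.16, 0, -1, 0.44, -0.6, 0, 0, -1, 0.44, -0.6, 0, 0, -1, 0.44, -0.6, 0, 0, -1, 0.43, -0.6, 0, 0, -1, 0.43, -0.59, 0, 0, -1, 0, 0, 0.8, 0, 0.41, 0, 0, 0.8, 0, 0.41, 0, 0, 0.8, 0, 0.41, 0, 0, 0.8, 0, 0.41, 0, 0, 0.8, 0, 0.41, 0, 0, 0.8, 0, 0.41, 0, 0, 0.8, 0, 0.41, 0, 0, 0.8, 0, 0.41, 0, 0, 0.8, 0, 0.41, 0, 0, 0.8, 0, 0.41, 0, 0, 0.35, 0, 0.41, 0, 0, 0, 0, 0.41],
)

```text
clock: 16.45
tool_pos: [454.7, -112.0, 48.8]
eef_rot: [-1.547, -2.729, 0.004]
ft_force: [0.3, -0.4, -0.1]
width: 60.2
finger_force: 0.0
```

Run:
```python
from h import *
A=lambda x,y,z:tuple(p2w(x,y))+(z,)
plan([A(-60,-69,50),A(-45,-62,50)])
```

```text
t 16.45 pos [ 454.7 -112.    48.8] press [-80.8 -98.7] head 120.9 tilt [-0.005  0.    -1.   ] w 60.2 F [ 0.3 -0.4 -0.1]
  to [ 486.4 -129.7   50. ] units [-0.79  0.45 -0.03] rows>= 1.0
  to [ 494.9 -143.9   50. ] units [-0.41 -0.   -0.  ] rows>= 1.0
```

Request:
arm_command(
  steps=[-0.15, 0.22, -0.03, 0, 0.41, -0.2, 0.23, 0, 0, 0.41, -0.22, 0, 0, 0, 0.41, -0.22, 0, 0, 0, 0.41, -0.12, 0, 0, 0, 0.41, -0.1, 0, 0, 0, 0.41],
)

```text
clock: 17.05
tool_pos: [492.7, -138.2, 52.0]
eef_rot: [1.549, 2.733, -0.001]
ft_force: [-2.7, 3.2, 3.1]
width: 60.1
finger_force: 0.0
```

Request:
arm_command(
  steps=[-0.07, 0, 0, 0, 0.41, -0.07, 0, 0, 0, 0.41],
)

```text
clock: 17.25
tool_pos: [494.1, -139.6, 51.6]
eef_rot: [-1.541, -2.733, -0.002]
ft_force: [-3.1, 6.6, 3.4]
width: 60.1
finger_force: 0.0
```

Run:
```python
from h import *
plan([]); fit([0,0])
```

```text
t 17.25 pos [ 494.1 -139.6   51.6] press [-49.4 -62.4] head 121.2 tilt [-0.003  0.003 -1.   ] w 60.1 F [-3.1  6.6  3.4]
top lid 70 [ 3.1 -2.8] 2.4 zmax 139.0
scene side 222 [-6.1  5. ] 1.3 zmax 98.9
scene lid 131 [-11.9  11.4] 7.9 zmax 138.8
```

Request:
arm_command(
  steps=[-0.07, 0, 0, 0, 0.41, -0.07, 0, 0, 0, 0.41],
)

```text
clock: 17.55
tool_pos: [496.1, -139.3, 51.8]
eef_rot: [-1.531, -2.734, -0.007]
ft_force: [-7.6, 15.3, 9.4]
width: 60.3
finger_force: 0.0
```

Request:
arm_command(
  steps=[-0.07, 0, 0, 0, 0.41, 0, 0, 0, 0, 0.41],
)

```text
clock: 17.75
tool_pos: [496.1, -139.6, 51.4]
eef_rot: [-1.525, -2.733, -0.008]
ft_force: [-7.7, 15.2, 6.6]
width: 60.0
finger_force: 0.0
```

Run:
```python
from h import *
plan([]); fit([0,0])
```

```text
t 17.75 pos [ 496.1 -139.6   51.4] press [-49.1 -60.4] head 121.7 tilt [-0.008  0.01  -1.   ] w 60.0 F [-7.7 15.2  6.6]
top lid 77 [ 2.3 -2.6] 2.3 zmax 142.1
scene side 215 [-6.   5.9] 1.4 zmax 98.9
scene lid 118 [-10.3  13.2] 7.6 zmax 140.7
```

It is blocked at 17 N from both directions, so the can is home. Retreating, rising, and going over the pad.

Request:
arm_command(
  steps=[0.15, 0, 0, 0, 0.41, 0.3, 0, 0, 0, 0.41, 0.4, -0.3, 0, 0, 0.41, 0.2, -0.2, 0, 0, 0.41, 0, 0, -0.5, 0, 0.41, 0, 0, -0.8, 0, 0.41, 0, 0, -0.8, 0, 0.41, 0, 0, -0.8, 0, -1, 0, 0, -0.8, 0, -1, 0, 0, -0.8, 0, -1, 0, 0, -0.8, 0, -1, 0, 0, -0.8, 0, -1, 0, 0, -0.8, 0, -1, 0, 0, -0.8, 0, -1, 0, 0, -0.6, 0, -1, 0, 0, -0.1, 0, -1],
)

```text
clock: 19.45
tool_pos: [462.5, -123.9, 390.8]
eef_rot: [1.546, 2.726, 0.002]
ft_force: [-0.0, -0.8, -0.4]
width: -0.2
finger_force: 0.0
```

Run:
```python
from h import *
fit([0,0])
A=lambda x,y,z:tuple(p2w(x,y))+(z,)
plan([A(-128,0,380),A(-128,0,350),A(-128,0,196)])
w=cloud("top")[1].reshape(-1,3); q=np.stack([(w[:,:2]-S)@ex,(w[:,:2]-S)@ey,w[:,2]],1)
for nm,a,b,r in(("jarlow",18,-138,40),("jarfar",-44,142,40)):
    m=q[(q[:,2]>48)&(q[:,2]<64)&(np.hypot(q[:,0]-a,q[:,1]-b)<r)]; print(nm,len(m),((m.min(0)+m.max(0))/2).round(1) if len(m) else "")
m=q[(q[:,2]>300)&(q[:,2]<356)&(abs(q[:,0]+116)<45)&(abs(q[:,1])<45)]; print("pad",len(m),m.min(0).round(),m.max(0).round())
```

```text
top lid 66 [ 1.9 -3.3] 2.5 zmax 141.9
scene side 217 [-6.8  5.3] 1.2 zmax 97.8
scene lid 149 [-8.3 14.8] 6.9 zmax 139.2
t 19.55 pos [ 461.2 -123.8  387.9] press [-68.4 -93.5] head 120.9 tilt [ 0.001 -0.001 -1.   ] w -0.2 F [-0.5  0.9 -0.2]
  to [548.2 -55.  380. ] units [0.36 2.75 0.2 ] rows>= 3.0
  to [548.2 -55.  350. ] units [0.   0.   0.75] rows>= 1.0
  to [548.2 -55.  196. ] units [0.   0.   3.85] rows>= 4.0
jarlow 0 
jarfar 96 [-45.7 144.2  56.4]
pad 367 [-148.  -36.  300.] [-73.  35. 352.]
```

Request:
arm_command(
  steps=[0.07, 0.55, 0, 0, -1, 0.07, 0.55, 0, 0, -1, 0.07, 0.55, 0, 0, -1, 0.07, 0.55, 0, 0, -1, 0.08, 0.55, 0.1, 0, -1, 0, 0, 0.4, 0, -1, 0, 0, 0.4, 0, -1, 0, 0, 0.4, 0, -1, 0, 0, 0.4, 0, -1, 0, 0, 0.4, 0, -1, 0, 0, 0.4, 0, -1, 0, 0, 0.4, 0, -1],
)

```text
clock: 20.75
tool_pos: [547.4, -53.7, 269.8]
eef_rot: [-1.546, -2.732, -0.0]
ft_force: [-0.8, 1.9, 2.3]
width: -0.2
finger_force: 1.3
```

Run:
```python
from h import *
plan([])
```

```text
t 20.75 pos [547.4 -53.7 269.8] press [-129.4   -0.6] head 121.0 tilt [-0.002  0.001 -1.   ] w -0.2 F [-0.8  1.9  2.3]
```

Fz is 2.3 N on the pad, as expected. Continuing down.

Request:
arm_command(
  steps=[0, 0, 0.3, 0, -1, 0, 0, 0.3, 0, -1, 0, 0, 0.3, 0, -1, 0, 0, 0.3, 0, -1, 0, 0, 0.2, 0, -1],
)

```text
clock: 21.25
tool_pos: [547.7, -55.0, 215.1]
eef_rot: [-1.547, -2.734, 0.003]
ft_force: [-2.7, -0.5, 6.9]
width: 0.3
finger_force: 3.2
```

Request:
arm_command(
  steps=[0, 0, 0.15, 0, -1, 0, 0, 0.1, 0, -1],
)

```text
clock: 21.45
tool_pos: [547.9, -56.6, 205.5]
eef_rot: [1.548, 2.732, -0.005]
ft_force: [-1.2, -2.3, 7.1]
width: 0.1
finger_force: 3.2
```

Request:
arm_command(
  steps=[0, 0, 0.1, 0, -1, 0, 0, 0.1, 0, -1],
)

```text
clock: 21.65
tool_pos: [548.3, -57.4, 199.7]
eef_rot: [1.549, 2.73, -0.007]
ft_force: [-8.5, -3.5, 27.9]
width: 0.2
finger_force: 13.3
```

Request:
arm_command(
  steps=[0, 0, 0.08, 0, -1, 0, 0, 0.08, 0, -1],
)

```text
clock: 21.85
tool_pos: [548.5, -57.8, 197.6]
eef_rot: [1.548, 2.726, -0.01]
ft_force: [-15.2, -5.2, 48.6]
width: -0.1
finger_force: 22.6
```

The hard stop has been reached, so the lid is seated. Rising off the pad.

Request:
arm_command(
  steps=[0, 0, -0.2, 0, -1, 0, 0, -0.3, 0, -1, 0, 0, -0.4, 0, -1, 0, 0, -0.4, 0, -1, 0, 0, -0.4, 0, -1, 0, 0, -0.4, 0, -1, 0, 0, -0.4, 0, -1, 0, 0, -0.4, 0, -1, 0, 0, -0.4, 0, -1, 0, 0, -0.4, 0, -1, 0, 0, -0.5, 0, -1, 0, 0, -0.5, 0, -1, 0, -0.5, 0, 0, -1, 0, -0.6, 0, 0, -1, 0, -0.6, 0, 0, -1, 0, -0.6, 0, 0, -1, 0, -0.6, 0, 0, -1, 0, 0, 0, 0, -1],
)

```text
clock: 23.65
tool_pos: [446.0, -117.3, 378.4]
eef_rot: [-1.554, -2.728, 0.007]
ft_force: [1.3, -1.1, -0.1]
width: -0.1
finger_force: 0.0
```

Run:
```python
from h import *
plan([]); fit([0,0])
for n in("top","scene"):
    w=cloud(n)[1].reshape(-1,3); q=np.stack([(w[:,:2]-S)@ex,(w[:,:2]-S)@ey,w[:,2]],1)
    m=q[(np.hypot(q[:,0],q[:,1])<54)&(q[:,2]>103)&(q[:,2]<165)]
    print(n,np.histogram(m[:,2],bins=range(103,170,4)))
    m=q[(q[:,2]>300)&(q[:,2]<360)&(abs(q[:,0]+116)<45)&(abs(q[:,1])<40)]; print("pad",len(m),m.min(0).round(),m.max(0).round())
p=np.load("scene.npz")["p"]; cv2.imwrite("pics/s6.png",cv2.resize(p[130:280,210:370,::-1],None,fx=4,fy=4,interpolation=cv2.INTER_CUBIC))
```

```text
t 23.65 pos [ 446.  -117.3  378.4] press [ -76.4 -107.9] head 120.7 tilt [-0.004 -0.003 -1.   ] w -0.1 F [ 1.3 -1.1 -0.1]
scene side 216 [-6.2  5.4] 1.5 zmax 98.0
top (array([ 5, 12, 30, 48, 52,  9,  3,  0,  0,  0,  0,  0,  0, 13, 25, 25]), array([103, 107, 111, 115, 119, 123, 127, 131, 135, 139, 143, 147, 151,
       155, 159, 163, 167]))
pad 366 [-148.  -36.  303.] [-71.  35. 349.]
scene (array([20, 60, 82, 67, 75, 24,  0,  0,  0,  0,  0,  3,  4,  9, 30, 31]), array([103, 107, 111, 115, 119, 123, 127, 131, 135, 139, 143, 147, 151,
       155, 159, 163, 167]))
pad 253 [-140.  -37.  303.] [-71.  38. 347.]
```

View pics/s6.png

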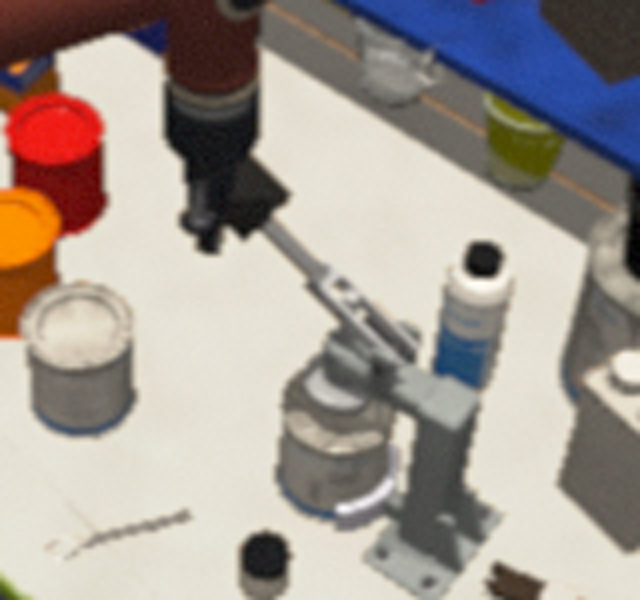

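The picture shows the lid flush (top at about 121 mm), the can against the stop at (335,450), the lever back up and the robot clear. Handing in.

```bash
python3 -c "
from workcell import arm
print(arm.finish_job())"
```

```text
the job is handed in; nothing more can be done
None
```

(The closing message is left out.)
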